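# Reset the tripped bench vacuum unit

### The job

The vacuum unit for the plaster casts has tripped. With a fingertip, push its yellow shutter fully open, reach down into the well under it and press the sunken red reset key all the way down for about a second, then push the shutter fully shut over the well again. Do not press the raised green start button, leave the unit standing where it is, and do not disturb the jar, cup or screwdriver.

Things in the scene. Friction and masses are not known exactly. Their poses are not given: they have to be found in the camera images.
- unit: blue vacuum unit standing loose on the bench on rubber feet, 170 mm along its x, 260 mm along its y, 85 mm high, 3 to 4.6 kg (it slides if pushed sideways with more than about 20 N). Origin: centre of its underside; z up, flat top at z = 85 mm. Its yaw varies by up to 0.6 rad. On its top: the shutter and well, a steel gauge 42 mm across and 9 mm high at x = 42, y = 98 mm, and the green start button.
- well_mouth (a point): centre of the mouth of the reset well, level with the unit's top, at x = 0, y = -35 mm on the unit; axes as the unit's. The well is an oblong hole with upright walls, 60 mm along the unit's x, 36 mm along its y and 25 mm deep.
- key_top (a point): centre of the flat top of the red reset key, a bar 48 mm (unit's x) by 26 mm (unit's y), centred in the well, 14 mm below its mouth when not pressed. Hidden under the shutter until that is opened.
- reset_key (a joint): how far the red key is pressed: 0 = up, 0.006 m = fully down (its stop). It starts to move at 2 N, needs 5 N to reach the stop, and springs back when released.
- shutter (a joint): how far the yellow shutter is open: 0 = shut, 0.056 m = fully open (a stop at each end). It slides towards the unit's +y, needs about 2 N, and stays where it is left. It starts shut or up to 0.005 m open.
- dish (a point): centre of the shutter's finger dish, on its upper face 5 mm above the unit's top; moves with the shutter, axes as the unit's. The shutter is a yellow plate 76 mm (unit's x) by 54 mm (unit's y) with two upright ribs, each 70 mm long in x, 6 mm thick and 12 mm high above the plate, centred 24 mm to either side of this point in y: a fingertip set down between them (42 mm clear) pushes the shutter either way. Shut, the plate overlaps the well by 9 mm at each y edge.
- start_top (a point): centre of the top of the raised round green start button, 26 mm across, in a black housing on the unit's top at x = -40, y = 98 mm; not to be pressed.
- start (a joint): how far the green start button is pressed: 0 = up, 0.006 m = down (4 N).
- jar: amber closed jar with a white cap, 60 mm across, 85 mm high, upright on the bench beside one short side of the unit; origin at the centre of its base; to be left alone.
- cup: white open cup, 72 mm across, 85 mm high, upright on the bench beside the other short side of the unit; origin at the centre of its base; to be left alone.
- screwdriver: screwdriver with an orange handle lying on the bench beyond the unit (on the unit's +x side), roughly along the unit's y; to be left alone.

How it is judged:
By the outcome, as a careful person would: the job done as asked, in the order asked, and still so for the second after the job is handed in, with the robot touching nothing.
It also fails if it takes over 58 s, if anything falls off the work surface, if the arm or the gripper's body presses on something with over 40 N, if the wrist force passes 120 N, or if a joint passes its speed limit or range.

### The arm

A 6-joint arm with a two-finger parallel gripper is mounted at the origin on the work surface. World frame = base frame: x ahead of the robot, y to its left, z up, the work surface at z = 0. Lengths are in m, angles in rad, forces in N, time in s.
With the tool pointing down it reaches from about 0.275 to 0.75 m from the base axis. Payload 10.2 kg.
Tool frame: the origin (TCP) lies midway between the tips of the shut fingers; the grasp point (between the pads) lies 19 mm behind it (env.hold_point_z is the distance from the TCP to the grasp point, in m); x points along the fingers, z is the direction in which the jaws open and shut, and the axes are right-handed (so a half turn about x gives the same grasp; the last joint's range is limited). The gripper opens to 85 mm and grips with 20 to 120 N. Pads are 22 mm wide; open, the fingers measure 114 mm over their backs; the gripper's body (76 mm by 85 mm) begins 54 mm behind the grasp point. The pads swing forward as they close: fully open they stand 13 mm farther back than shut.
Start: joints at [1.101, 0.313, 1.498, -0, 1.331, -0.223], TCP at [0.128, 0.509, 0.203] pointing down, gripper open.
Joint ranges: [-2.94, 2.94], [-0.97, 2.17], [0.19, 2.56], [-1.23, 4.37], [0.02, 3.11], [-2.88, 2.88]. Speed limits (rad/s): [2.39, 2.39, 3.01, 3.14, 3.14, 3.14].

### API

Orientations are given as a unit quaternion [x, y, z, w].
In Python, from bench import env, kinematics, monitor, eyes, job gives the robot as it stands. The module is installed in compiled form; this text tells all that it offers. Calls block until the motion is done:
- env.reach(position, orientation): joint-space move of the TCP to a pose.
- env.movel(position, velocity=0.15, frame=None, guard=None): straight line of the TCP; frame=None keeps the orientation; velocity is the mean speed in m/s. With guard (N) it stops when the force on the tool has changed by that much, and returns True; else False.
- env.set_joints(angles): joint-space move.
- env.release() and env.close_gripper(effort=None): open the fingers fully, or close them until they stop; effort is the grip in N (None keeps the last).
- env.hold(seconds).
- kinematics.ik(position, orientation): joint angles nearest the present ones, or None.
- monitor.sense(): the state.
- eyes.grab_frame(name): name is "side" or "top"; returns a dict with "frame" (400x640x3 uint8, red, green, blue), "mtx" (3x3 intrinsics, pixels), "k1" (the pictures are not rectified: a ray, as slopes to the right and down, at radius r is drawn at 1 + k1 r^2 times it, then the intrinsics apply), "view" (4x4, takes a point from world to camera coordinates). Camera axes: x right, y down, z forward; pixel columns grow to the right and rows downward; lengths in m; the calibration is good to about 2 mm. A picture is of the moment at which its call begins. There is no depth.
A pose or a line that the arm cannot do raises env.MotionError and nothing moves.
- job.hand_in(): hands the job in, once; it reports no verdict.
The state is a dict: "clock": time; "joints": joint angles; "qvel": joint speeds; "joint_efforts": joint torques, N m; "position": TCP position; "ee_rot": TCP orientation; "contact_force": force on the tool from outside, world axes, zero at the start; "ft_torque": the same for the moment, N m; "finger_gap": opening from 0.0 (shut) to 1.0 (fully open).
Only numpy, scipy, OpenCV 4.12 (cv2) and the standard library are available. Lean on these libraries where they do the work, as an engineer would, in place of code of your own. Each camera call takes 0.05 s, during which the arm holds its last target.

## Working session

There is one attempt and no reset: what is moved stays moved. The work goes in short steps, each a Python script; the robot and the scene stay as the last script left them, time stands still between calls to the robot, and variables do not carry over. Pictures are saved under pics/ and viewed, and the job is handed in when it is done.

```bash
mkdir -p pics; python3 - <<'E'
from bench import env, kinematics, monitor, eyes, job
import cv2
s=monitor.sense();print(s)
for n in("side","top"):
    f=eyes.grab_frame(n);cv2.imwrite(f"pics/{n}0.png",f["frame"][:,:,::-1]);print(n,f["mtx"],f["k1"],f["view"])
E
```

```text
{'clock': 0.0, 'joints': array([ 1.10059159e+00,  3.13440769e-01,  1.49847896e+00, -3.97703121e-06,
        1.33099031e+00, -2.23346971e-01]), 'qvel': array([-4.85334572e-07, -7.79868525e-05,  2.03261491e-03, -7.04797985e-04,
        1.77443582e-03, -4.33425020e-04]), 'joint_efforts': array([-9.43286723e-04, -4.12266970e+01, -2.59747928e+01, -2.65078643e-04,
        4.11869172e-03, -4.58131538e-06]), 'position': array([0.12813136, 0.50880765, 0.20272406]), 'ee_rot': array([-0.43483751,  0.55817479,  0.43443943,  0.5573326 ]), 'contact_force': array([ 0.15521518, -0.35259312, -0.33582636]), 'ft_torque': array([ 0.00798816, -0.0148657 , -0.0148228 ]), 'finger_gap': 1.0046212545870938}
side [[364.58558454   0.         319.77864054]
 [  0.         364.58558454 202.24820926]
 [  0.           0.           1.        ]] -0.02598202090068333 [[ 0.94742479 -0.31948503 -0.01776463 -0.55251358]
 [-0.26005861 -0.73647366 -0.62448064  0.24848095]
 [ 0.18642904  0.59626828 -0.78083824  0.70771626]
 [ 0.          0.          0.          1.        ]]
top [[430.20090345   0.         323.89078439]
 [  0.         430.20090345 195.5962335 ]
 [  0.           0.           1.        ]] -0.0894600052408925 [[-0.02275127 -0.99951667 -0.02118491  0.08212978]
 [-0.99497095  0.0247052  -0.09706938  0.60628344]
 [ 0.09754584  0.01886992 -0.99505213  0.9735293 ]
 [ 0.          0.          0.          1.        ]]
```

View pics/side0.png

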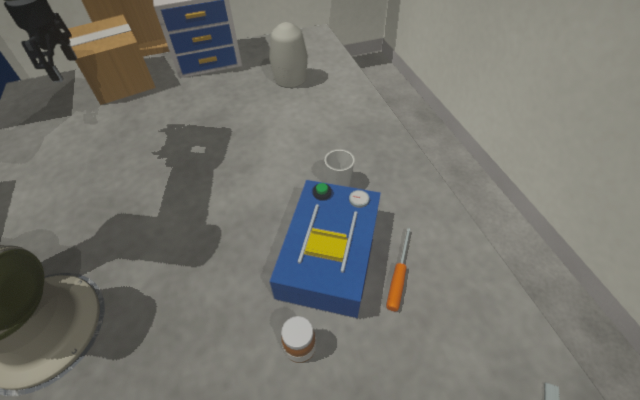

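View pics/top0.png

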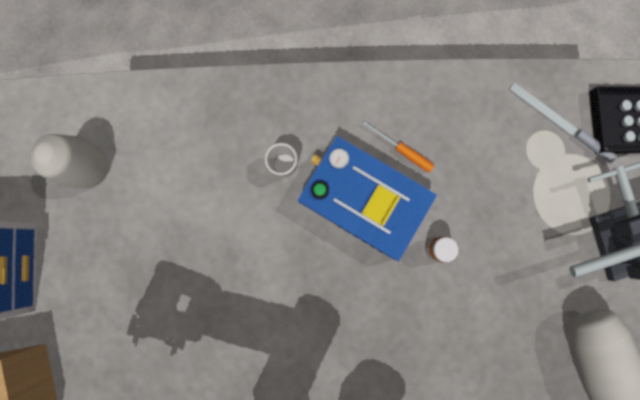

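The side view shows the blue unit at about (330,245), with the yellow shutter at (327,243), the green button at (322,189), the cup at (339,165), the jar at (298,338) and the screwdriver at (400,270). In the top view the unit is at (370,198), the shutter at (381,204), the gauge at (339,158) and the button at (320,189).

```bash
cat > h.py <<'E'
import numpy as np, cv2
def cast(f,px,z):
    K=f["mtx"];V=f["view"];px=np.atleast_2d(np.asarray(px,float))
    d=np.array([f["k1"],0,0,0,0.])
    u=cv2.undistortPoints(px[:,None,:].copy(),K,d)[:,0]
    R=V[:3,:3];c=-R.T@V[:3,3]
    w=np.c_[u,np.ones(len(u))]@R
    return (c+w*((z-c[2])/w[:,2])[:,None])[:,:2]
def proj(f,P):
    V=f["view"];r,_=cv2.Rodrigues(V[:3,:3])
    return cv2.projectPoints(np.atleast_2d(np.asarray(P,float)),r,V[:3,3],f["mtx"],np.array([f["k1"],0,0,0,0.]))[0][:,0]
def hsv(f): return cv2.cvtColor(f["frame"],cv2.COLOR_RGB2HSV)
def big(m):
    c,_=cv2.findContours(m,cv2.RETR_EXTERNAL,cv2.CHAIN_APPROX_NONE)
    return max(c,key=cv2.contourArea)
def rigid(U,W):
    U=np.array(U);W=np.array(W);a=U-U.mean(0);b=W-W.mean(0)
    th=np.arctan2((a[:,0]*b[:,1]-a[:,1]*b[:,0]).sum(),(a*b).sum())
    R=np.array([[np.cos(th),-np.sin(th)],[np.sin(th),np.cos(th)]])
    t=W.mean(0)-R@U.mean(0);return th,t,W-(U@R.T+t)
E
python3 - <<'E'
from bench import eyes
from h import *
for n in("side","top"):
    f=eyes.grab_frame(n);h=hsv(f);V=f["view"];print(n,"cam",-V[:3,:3].T@V[:3,3])
    roi=np.zeros(h.shape[:2],np.uint8)
    if n=="top": roi[120:280,280:450]=1
    else: roi[160:330,260:400]=1
    for nm,lo,hi in(("yel",(22,120,80),(34,255,255)),("grn",(50,100,50),(85,255,255)),("blu",(100,120,40),(130,255,255))):
        m=cv2.inRange(h,lo,hi)*roi;c=big(m);M=cv2.moments(c)
        print(nm,cv2.contourArea(c),M['m10']/M['m00'],M['m01']/M['m00'],cv2.minAreaRect(c))
        if nm=="blu":
            print(cv2.approxPolyDP(cv2.convexHull(c),4,True)[:,0].tolist())
        if nm=="yel": print(cv2.approxPolyDP(cv2.convexHull(c),2,True)[:,0].tolist())
    x0,y0,w=(280,120,170) if n=="top" else (255,160,160)
    cv2.imwrite(f"pics/{n}z.png",cv2.resize(f["frame"][y0:y0+w,x0:x0+w,::-1],(595,595),interpolation=cv2.INTER_CUBIC))
E
```

```text
side cam [ 0.45614581 -0.4155089   0.69796826]
yel 954.0 326.02900069881196 244.33420684835778 ((325.69232177734375, 244.0384979248047), (39.419342041015625, 26.867910385131836), 11.309932708740234)
[[312, 228], [345, 235], [346, 243], [341, 260], [304, 253]]
grn 94.5 321.5044091710758 187.96472663139326 ((321.5, 188.0), (10.0, 11.0), 90.0)
blu 9593.5 326.1200813050503 251.53923663591667 ((325.1588439941406, 245.03529357910156), (92.08699798583984, 125.60275268554688), 12.52880573272705)
[[306, 181], [379, 193], [356, 316], [275, 296], [270, 281]]
top cam [0.51013923 0.04874131 1.02930387]
yel 763.5 380.23662955686524 204.7358655315433 ((380.20587158203125, 204.8235321044922), (24.5242977142334, 33.09922790527344), 30.963756561279297)
[[378, 185], [398, 197], [383, 224], [363, 213]]
grn 132.0 319.4469696969697 189.0 ((319.5, 189.0), (12.0, 13.0), 90.0)
blu 8781.0 366.9025167976312 197.8617469536499 ((366.8290100097656, 197.76724243164062), (117.9686279296875, 76.9885482788086), 30.762718200683594)
[[336, 137], [435, 195], [398, 259], [299, 201]]
```

View pics/topz.png

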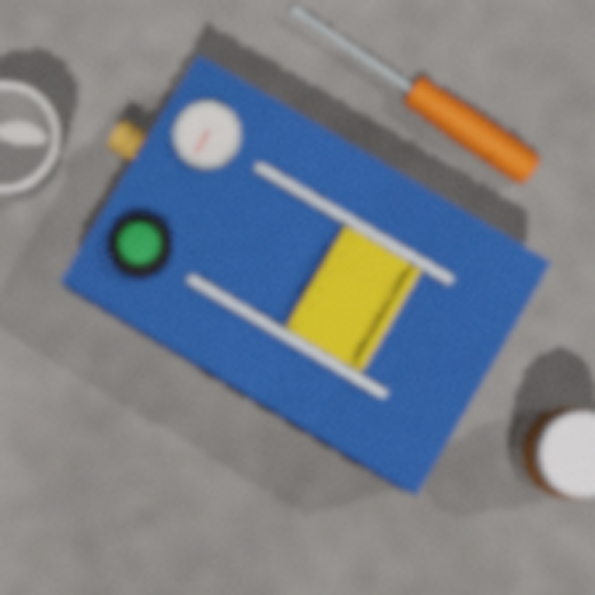

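View pics/sidez.png

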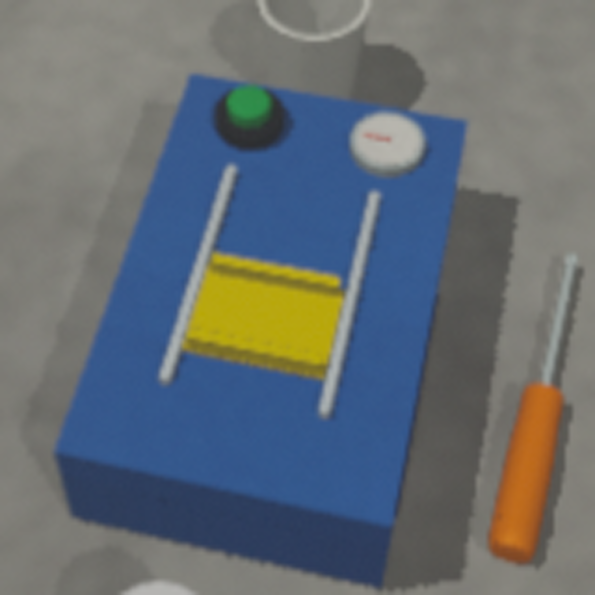

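```bash
python3 - <<'E'
from bench import eyes,kinematics
from h import *
T=eyes.grab_frame("top");S=eyes.grab_frame("side")
c=[[-.085,.13],[.085,.13],[.085,-.13],[-.085,-.13]]
W=cast(T,[[299,201],[336,137],[435.5,195],[398,259.5]],.085)
th,t,r=rigid(c,W);print("top blu",th,t,r*1e3)
W2=cast(S,[[306,181],[380,193],[0,0],[270,281]],.085)
idx=[0,1,3]
th2,t2,r2=rigid(np.array(c)[idx],W2[idx]);print("side",th2,t2,r2*1e3)
f=np.array([-.040,.098])
R=lambda a:np.array([[np.cos(a),-np.sin(a)],[np.sin(a),np.cos(a)]])
for z in(.095,.1,.105): print("grn",z,cast(T,[319.5,189],z),cast(S,[321.5,188],z),R(th)@f+t)
Y=cast(T,[[378,185],[398,197],[383,224],[363,213]],.09);print("yel in unit",(Y-t)@R(th))
q=cast(T,[[339,158]],.094);print("gauge unit",(q-t)@R(th))
q=cast(T,[[444,249]],.085);print("jar",q,(q-t)@R(th));q=cast(T,[[281,158]],.085);print("cup",q,(q-t)@R(th))
E
```

```text
top blu -0.5577656356563745 [ 0.59569443 -0.02820272] [[-0.28884118 -5.24196587]
 [-2.84219257 -0.55551214]
 [-1.08869724  3.75055632]
 [ 4.21973098  2.04692169]]
side -0.564447944964667 [ 0.59560338 -0.03129612] [[-0.56230774 -2.77968106]
 [-1.72958853  0.14306816]
 [ 2.29189627  2.63661289]]
grn 0.095 [[0.6164549  0.07572867]] [[0.61640208 0.08147524]] [0.61362743 0.07611605]
grn 0.1 [[0.61588594 0.07558425]] [[0.61507319 0.07735409]] [0.61362743 0.07611605]
grn 0.105 [[0.61531699 0.07543982]] [[0.61374429 0.07323295]] [0.61362743 0.07611605]
yel in unit [[ 0.03591265 -0.00663567]
 [ 0.03525347 -0.05763731]
 [-0.03266322 -0.05877896]
 [-0.03406798 -0.00918018]]
gauge unit [[0.04362711 0.09733488]]
jar [[ 0.4789802  -0.19310744]] [[-0.01174229 -0.20168761]]
cup [[0.68942673 0.16050702]] [[-0.02035629  0.20972061]]
```

```bash
cat >> h.py <<'E'
from scipy.spatial.transform import Rotation as Ro
TH=-0.561; T0=np.array([.5955,-.0295])
def w(ux,uy,z):
    c,s=np.cos(TH),np.sin(TH); return [T0[0]+c*ux-s*uy,T0[1]+s*ux+c*uy,z]
def un(p):
    c,s=np.cos(TH),np.sin(TH);d=np.asarray(p)[:2]-T0;return np.array([c*d[0]+s*d[1],-s*d[0]+c*d[1]])
def quat(sg):
    z=sg*np.array([np.cos(TH),np.sin(TH),0]);x=np.array([0,0,-1.]);y=np.cross(z,x)
    return Ro.from_matrix(np.c_[x,y,z]).as_quat()
E
python3 - <<'E'
from bench import env,kinematics,monitor,eyes
from h import *
best=None
for sg in(1,-1):
    q=kinematics.ik(w(0,-.035,.15),quat(sg));print(sg,q)
    if q is not None and (best is None or abs(q[5])<abs(best[1][5])): best=(sg,q)
sg=best[0];print("use",sg)
open('sg','w').write(str(sg))
env.close_gripper(30)
env.reach(w(0,-.035,.16),quat(sg))
s=monitor.sense();print(s["clock"],s["position"],un(s["position"]),s["finger_gap"],s["contact_force"])
for n in("side","top"):
    f=eyes.grab_frame(n);x0,y0,ww=(280,120,170) if n=="top" else (255,130,190)
    cv2.imwrite(f"pics/{n}1.png",cv2.resize(f["frame"][y0:y0+ww,x0:x0+ww,::-1],(500,500)))
E
```

```text
1 [-3.04072765e-01  4.76467092e-01  1.40327632e+00 -4.44089210e-16
  1.26184924e+00  2.56927235e-01]
-1 None
use 1
3.6333 [ 0.57693332 -0.05836186  0.16009973] [-0.00036538 -0.0343161 ] 0.002440496100545443 [ 0.33952251 -0.3489652   0.15364528]
```

View pics/side1.png

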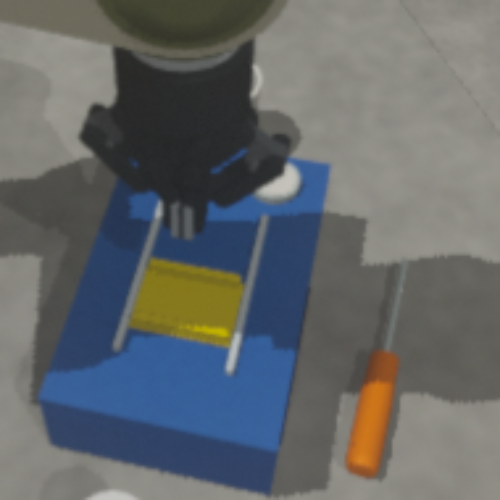

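```bash
python3 - <<'E'
from bench import env,kinematics,monitor,eyes
from h import *
def st(l):
    s=monitor.sense();print(l,round(s["clock"],2),un(s["position"])*1e3,s["position"][2],s["contact_force"])
g=env.movel(w(0,-.034,.0955),velocity=.05,guard=5);st(f"down {g}")
E
```

```text
down False 5.17 [  0.169336   -33.97532659] 0.09582167332172706 [ 0.34089791 -0.27620767  0.39749066]
```

The image shows the shut fingertips over the shutter, near crop pixel (183,220), with nothing in the way. I'll push the shutter open.

```bash
python3 - <<'E'
from bench import env,kinematics,monitor,eyes
from h import *
def st(l):
    s=monitor.sense();print(l,round(s["clock"],2),un(s["position"])*1e3,s["position"][2],s["contact_force"],un(s["contact_force"][:2]+T0))
g=env.movel(w(0,.020,.0955),velocity=.04,guard=8);st(f"a {g}")
if not g:
    g=env.movel(w(0,.042,.0955),velocity=.02,guard=8);st(f"b {g}")
for n in("side","top"):
    f=eyes.grab_frame(n);x0,y0,ww=(280,120,170) if n=="top" else (255,130,190)
    cv2.imwrite(f"pics/{n}2.png",cv2.resize(f["frame"][y0:y0+ww,x0:x0+ww,::-1],(500,500)))
E
```

```text
a False 6.67 [ 0.05345445 19.81562442] 0.09553149990880162 [-0.37882306  0.863709    1.1788093 ] [-0.78028024  0.52977626]
b False 7.92 [2.80151706e-02 4.18900925e+01] 0.09552623723424279 [-0.3978548  -1.05346833  0.5260874 ] [ 0.22360711 -1.10366835]
```

View pics/side2.png

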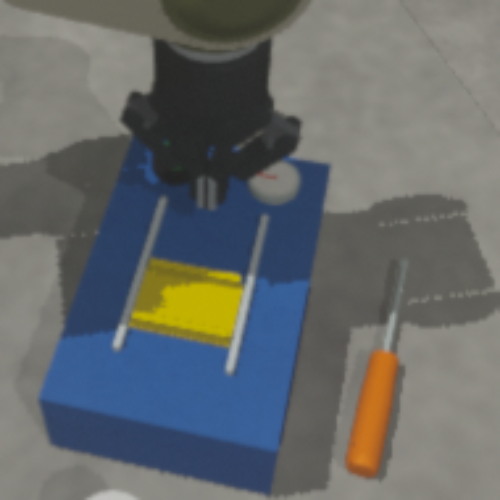

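The shutter did not move, and the fingertip looks well beyond it. I'll compare the tip's true place with what's reported.

```bash
python3 - <<'E'
from bench import env,kinematics,monitor,eyes
from h import *
s=monitor.sense();p=s["position"];print(p)
for n in("side","top"):
    f=eyes.grab_frame(n);print(n,"tcp px",proj(f,p),"dish px",proj(f,w(0,-.035,.09)),"corners",proj(f,[w(a,b,.085) for a,b in((-.085,.13),(.085,.13),(.085,-.13),(-.085,-.13))]).round(1).tolist())
    im=f["frame"][:,:,::-1].copy()
    x0,y0,ww=(280,120,170) if n=="top" else (270,150,120)
    q=cv2.resize(im[y0:y0+ww,x0:x0+ww],(600,600),interpolation=cv2.INTER_CUBIC);k=600/ww
    for P,c in((p,(0,0,255)),(w(0,-.035,.09),(255,0,255)),(w(0,-.035+.024,.102),(0,255,0))):
        a=(proj(f,P)[0]-[x0,y0])*k; cv2.drawMarker(q,tuple(int(v) for v in a),c,0,14,2)
    cv2.imwrite(f"pics/{n}3.png",q)
E
```

```text
[0.61782528 0.0059606  0.0955459 ]
side tcp px [[333.95087072 213.76616621]] dish px [[325.59647143 246.31006856]] corners [[305.4, 179.6], [380.2, 192.1], [360.5, 301.8], [269.0, 282.0]]
top tcp px [[351.41552117 187.5519829 ]] dish px [[381.60708799 205.70694807]] corners [[297.2, 200.8], [336.5, 135.7], [437.8, 194.8], [399.4, 261.6]]
```

View pics/side3.png

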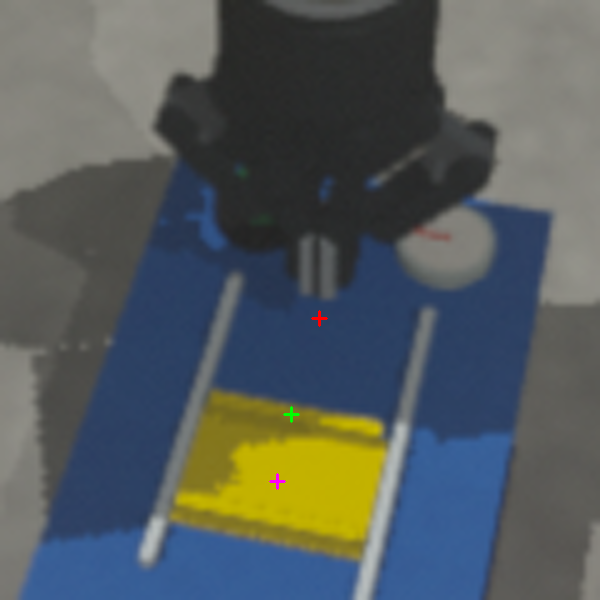

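View pics/top3.png

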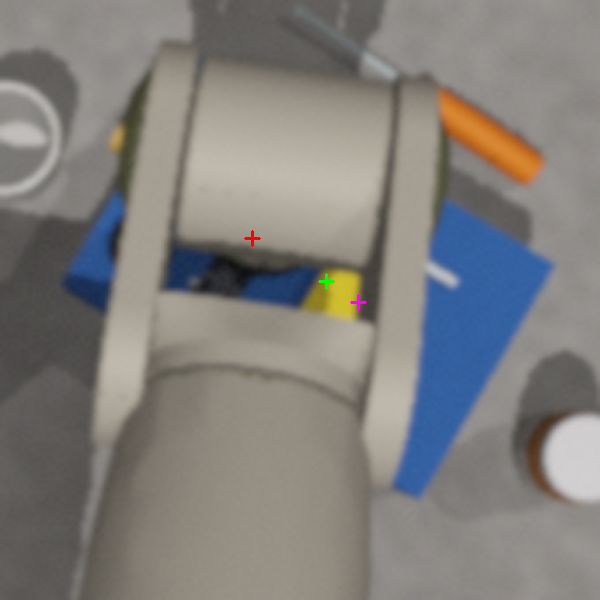

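The visible tip sits about 4 px above the projected TCP, so the real tip is roughly 10 mm higher than reported and passed over the ribs. I'll measure this with a guarded touch on the dish.

```bash
python3 - <<'E'
from bench import env,kinematics,monitor,eyes
from h import *
def st(l):
    s=monitor.sense();print(l,round(s["clock"],2),un(s["position"])*1e3,s["position"][2],s["contact_force"])
env.movel(w(0,.035,.125),velocity=.1)
env.movel(w(0,-.033,.125),velocity=.1);st("over")
g=env.movel(w(0,-.033,.100),velocity=.06,guard=5);st(f"1 {g}")
if not g:
    g=env.movel(w(0,-.033,.073),velocity=.02,guard=4);st(f"2 {g}")
f=eyes.grab_frame("side");print(proj(f,monitor.sense()["position"]))
cv2.imwrite("pics/side4.png",cv2.resize(f["frame"][150:270,270:390,::-1],(600,600),interpolation=cv2.INTER_CUBIC))
E
```

```text
over 9.41 [ 7.15343738e-03 -3.26997352e+01] 0.1250489044533637 [ 0.07699349 -0.75245916 -0.51748618]
1 False 9.97 [ 1.83354115e-02 -3.29633311e+01] 0.09987680061087861 [0.59185508 0.35868187 0.45720465]
2 False 11.47 [  0.06166551 -32.99434851] 0.07312014592946217 [ 0.36136574  0.12423868 -0.91060317]
[[325.87956413 249.96115996]]
```

View pics/side4.png

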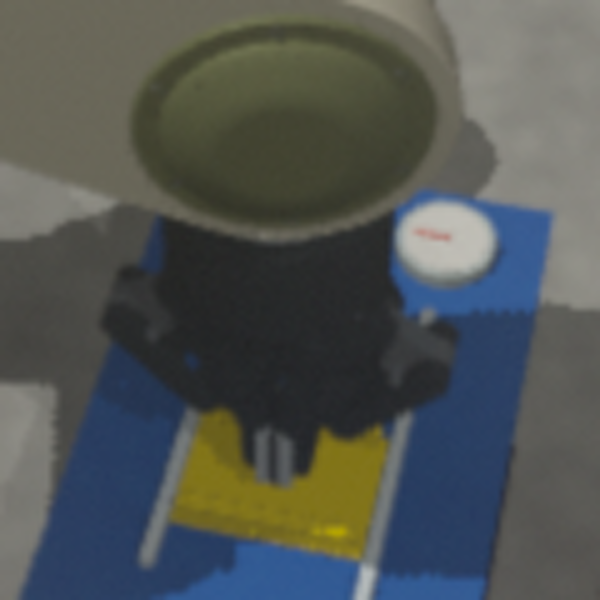

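```bash
python3 - <<'E'
from bench import eyes,monitor
from h import *
f=eyes.grab_frame("side")
for y in(-.033,-.044):
    for z in(.073,.085,.09,.095,.1): print(y,z,proj(f,w(0,y,z)))
h=hsv(f);im=cv2.cvtColor(f["frame"],cv2.COLOR_RGB2GRAY)
print(im[225:262,322:330])
E
```

```text
-0.033 0.073 [[325.8667516 250.0012547]]
-0.033 0.085 [[325.83822879 246.80950151]]
-0.033 0.09 [[325.82611407 245.45460936]]
-0.033 0.095 [[325.81386057 244.08465902]]
-0.033 0.1 [[325.8014659  242.69940115]]
-0.044 0.073 [[324.61800754 254.69532849]]
-0.044 0.085 [[324.5726538  251.53658953]]
-0.044 0.09 [[324.55339285 250.19546474]]
-0.044 0.095 [[324.53391273 248.83928491]]
-0.044 0.1 [[324.51420975 247.46779812]]
[[ 37  38  39  38  41  39  38  39]
 [ 38  39  38  40  41  40  38  40]
 [ 37  39  38  41  42  39  40  38]
 [ 35  36  37  37  38  40  40  39]
 [ 38  37  38  36  39  40  38  41]
 [ 39  38  36  37  36  41  39  39]
 [ 39  39  37  36  38  40  39  39]
 [ 38  37  37  37  40  40  38  38]
 [ 39  39  36  38  39  38  38  39]
 [ 41  45  41  38  39  40  39  38]
 [ 54  61  50  44  42  39  40  40]
 [ 76  78  58  57  50  44  41  41]
 [ 89  75  55  70  73  63  48  41]
 [ 89  73  52  70  86  83  63  43]
 [ 90  73  53  70  86  88  66  46]
 [ 90  73  53  69  87  88  68  47]
 [ 90  72  52  70  87  88  65  44]
 [ 90  74  53  70  87  88  66  46]
 [ 90  74  52  70  86  89  66  46]
 [ 92  74  54  69  88  89  71  58]
 [ 91  78  57  71  89  90  88  86]
 [ 98  93  74  78  90  93 101 105]
 [109 107  96  93  98 101 105 109]
 [108 109 108 108 108 109 108 109]
 [110 110 110 110 109 110 110 110]
 [108 109 109 110 109 109 110 110]
 [105 109 110 109 107 107 109 109]
 [110 112 111 107 105 104 109 109]
 [108 110 112 112 109 109 112 110]
 [102 107 109 111 108 108 111 111]
 [ 98  99  99  97  99 104 106 109]
 [ 97  98  97  98  97 101 101 102]
 [ 93  98 102 103 101 104 104 105]
 [ 87  91 103 108 104 104 106 107]
 [ 85  86  87  90  88  96  99 100]
 [ 85  83  83  83  84  87  86  86]
 [ 85  85  84  84  85  84  83  85]]
```

```bash
python3 - <<'E'
from bench import env,kinematics,monitor,eyes
from h import *
def st(l):
    s=monitor.sense();print(l,round(s["clock"],2),un(s["position"])*1e3,s["position"][2],s["contact_force"],s["finger_gap"])
g=env.movel(w(0,-.033,.055),velocity=.015,guard=4);st(f"2 {g}")
f=eyes.grab_frame("side");print(proj(f,monitor.sense()["position"]))
cv2.imwrite("pics/side5.png",cv2.resize(f["frame"][150:270,270:390,::-1],(600,600),interpolation=cv2.INTER_CUBIC))
E
```

```text
2 True 12.34 [-2.64602620e-02 -3.30047711e+01] 0.062029945259947296 [-0.9316116  -0.32107258  5.46766629] -0.002447846390079675
[[325.86933956 252.86030384]]
```

View pics/side5.png

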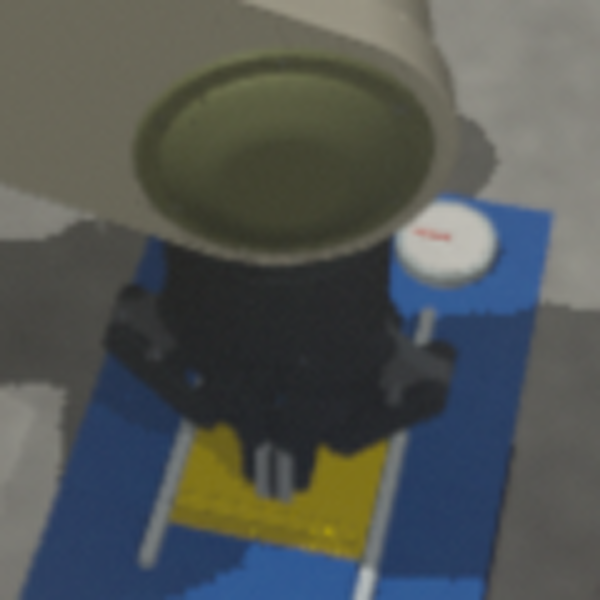

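Contact was at reported z = 0.062. The tip edge is at row ≈249.6, which matches the tip touching the plate at z = 0.090, so the real tip is about 28 mm short of the reported TCP. I'll lift 3.5 mm and push using that offset.

```bash
cat > st.py <<'E'
from bench import env,kinematics,monitor,eyes
from h import *
def st(l):
    s=monitor.sense();F=s["contact_force"];print(l,round(s["clock"],2),(un(s["position"])*1e3).round(2),s["position"][2].round(4),"F unit",(un(F[:2]+T0)).round(2),F[2].round(2))
def snap(n):
    f=eyes.grab_frame("side")
    cv2.imwrite(f"pics/{n}.png",cv2.resize(f["frame"][150:310,260:420,::-1],(600,600),interpolation=cv2.INTER_CUBIC))
E
python3 - <<'E'
from st import *
env.movel(w(0,-.033,.0655),velocity=.03);st("lift")
g=env.movel(w(0,.026,.0655),velocity=.03,guard=8);st(f"a {g}")
if not g: g=env.movel(w(0,.040,.0655),velocity=.015,guard=8);st(f"b {g}")
snap("side6")
E
```

```text
lift 12.68 [ 2.000e-02 -3.299e+01] 0.0655 F unit [0.42 0.61] -0.19
a False 14.79 [-0.09 26.02] 0.0655 F unit [ 0.99 -1.96] 0.07
b True 15.38 [-0.14 32.91] 0.0651 F unit [-0.72 -1.41] 0.42
```

View pics/side6.png

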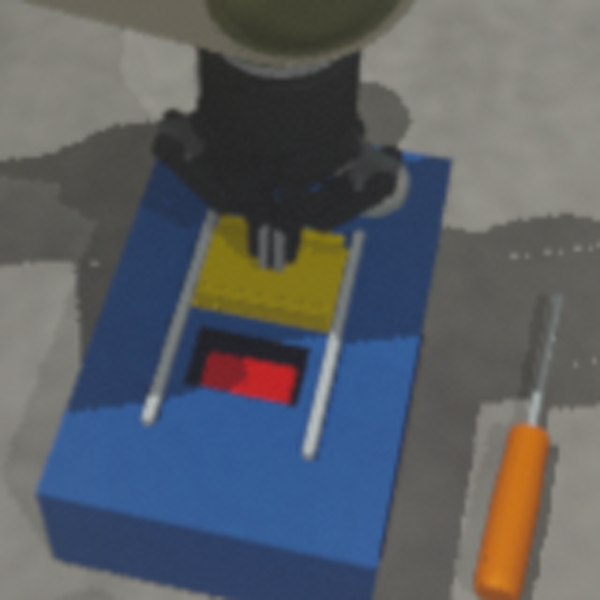

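The shutter is now open and the red key shows at crop (250,378), in the well at about (250,365). I'll measure the well and the plate.

```bash
python3 - <<'E'
from st import *
f=eyes.grab_frame("side");h=hsv(f)
m=cv2.inRange(h,(100,110,30),(130,255,255));roi=np.zeros_like(m);roi[150:310,260:420]=255
hole=cv2.bitwise_not(m)&roi
hole[:236]=0;hole[262:]=0
red=cv2.inRange(h,(0,150,60),(6,255,255))|cv2.inRange(h,(172,150,60),(180,255,255))
c=big(red&roi);hull=cv2.approxPolyDP(cv2.convexHull(c),1.5,True)[:,0]
print("red unit@.071",[(un(p)*1e3).round(1).tolist() for p in cast(f,hull,.071)])
# well: pixel corners from crop at scale 3.75
for nm,z,P in(("well",.085,[(203,328),(312,350),(296,407),(186,386)]),("plate front",.088,[(190,305),(333,331)])):
    px=np.array(P)/3.75+[260,150];print(nm,[(un(p)*1e3).round(1).tolist() for p in cast(f,px,z)])
print(proj(f,[w(a,b,.085) for a,b in((-.03,-.017),(.03,-.017),(.03,-.053),(-.03,-.053))])*3.75-np.array([260,150])*3.75)
E
```

```text
red unit@.071 [[-24.2, -25.3], [19.9, -20.0], [24.2, -40.3], [-20.3, -41.1]]
well [[-27.7, -17.0], [31.6, -17.6], [30.3, -53.0], [-27.6, -53.5]]
plate front [[-37.5, -6.1], [40.4, -5.4]]
[[198.78692515 327.25001908]
 [309.21353011 348.52505731]
 [295.38231001 406.93055089]
 [181.7759465  384.22612113]]
```

The plate edge is at y = −6 mm, exactly where it should be when fully open. The well is centred at about (+1.5, −35) mm. Next I'll press the key.

```bash
python3 - <<'E'
from st import *
env.movel(w(0,.024,.0655),velocity=.05)
env.movel(w(0,.021,.095),velocity=.1)
env.movel(w(.0015,-.035,.095),velocity=.1);st("over well")
g=env.movel(w(.0015,-.035,.048),velocity=.05,guard=6);st(f"in {g}")
if g: snap("side7"); raise SystemExit
g=env.movel(w(.0015,-.035,.034),velocity=.012,guard=10);st(f"press {g}")
z=monitor.sense()["position"][2]
for i in range(8):
    if monitor.sense()["contact_force"][2]>9: break
    z-=.0006; env.movel(w(.0015,-.035,z),velocity=.01); st("step")
env.hold(.6);st("hold");env.hold(.6);st("hold")
snap("side7")
E
```

```text
over well 16.97 [  1.54 -34.9 ] 0.0951 F unit [-0.62 -0.19] -0.25
in False 18.06 [  1.73 -34.94] 0.0483 F unit [ 0.22 -0.56] -0.51
press True 18.96 [  1.56 -34.98] 0.0371 F unit [-1.53 -0.74] 5.56
step 19.21 [  1.58 -34.98] 0.037 F unit [-2.76 -1.06] 7.79
step 19.46 [  1.61 -34.95] 0.0369 F unit [-5.14 -2.21] 13.13
hold 20.06 [  1.62 -34.96] 0.0369 F unit [-5.23 -1.92] 11.93
hold 20.66 [  1.63 -34.99] 0.0369 F unit [-4.09 -1.74] 12.42
```

View pics/side7.png

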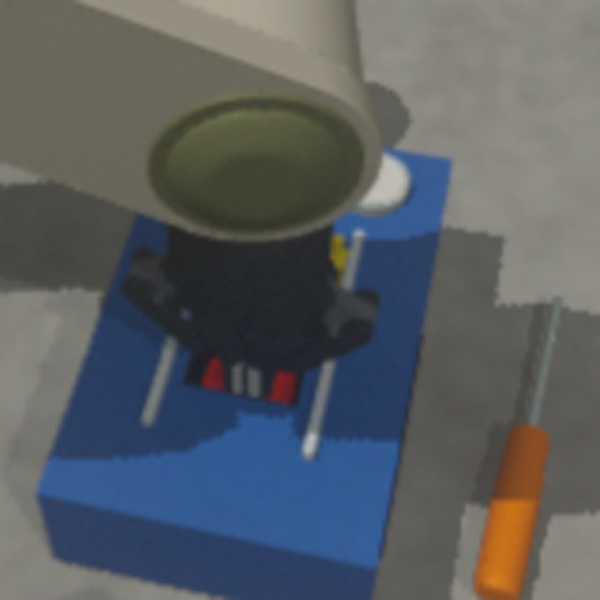

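The stop was at reported z = 0.0369, against 0.037 expected for 6 mm of travel. About 12 N was held for over 1.2 s, with the tip inside the well. Now I'll close the shutter.

```bash
python3 - <<'E'
from st import *
env.movel(w(.0015,-.035,.097),velocity=.1)
env.movel(w(0,.021,.097),velocity=.1)
g=env.movel(w(0,.021,.0655),velocity=.06,guard=5);st(f"down {g}")
if g: snap("side8"); raise SystemExit
g=env.movel(w(0,-.039,.0655),velocity=.03,guard=8);st(f"a {g}")
if not g: g=env.movel(w(0,-.056,.0655),velocity=.015,guard=8);st(f"b {g}")
p=un(monitor.sense()["position"])
env.movel(w(0,p[1]+.006,.0655),velocity=.05)
env.movel(w(0,p[1]+.012,.10),velocity=.1)
env.movel(w(0,-.03,.2),velocity=.15);st("up")
env.reach([.128,.509,.203],[-.43483751,.55817479,.43443943,.5573326]);st("away")
for n in("side","top"):
    f=eyes.grab_frame(n);x0,y0,ww=(270,110,185) if n=="top" else (255,130,190)
    cv2.imwrite(f"pics/{n}9.png",cv2.resize(f["frame"][y0:y0+ww,x0:x0+ww,::-1],(595,595)))
T=f;h=hsv(T)
roi=np.zeros(h.shape[:2],np.uint8);roi[120:280,280:450]=1
for nm,lo,hi,e in(("yel",(22,120,80),(34,255,255),1),("blu",(100,120,40),(130,255,255),4)):
    c=big(cv2.inRange(h,lo,hi)*roi);print(nm,cv2.minAreaRect(c),cv2.approxPolyDP(cv2.convexHull(c),2 if e==1 else 4,True)[:,0].tolist())
E
```

```text
down False 22.85 [ 0.13 21.04] 0.0656 F unit [0.06 0.03] 0.57
a False 25.0 [  0.06 -39.01] 0.0655 F unit [-1.37  0.41] 0.35
b True 25.53 [ -0.08 -43.15] 0.0653 F unit [0.36 3.3 ] 1.05
up 27.12 [ -0.48 -30.17] 0.1988 F unit [ 0.62 -0.12] -0.1
away 29.68 [-681.71  207.51] 0.203 F unit [-0.1  -0.03] 0.62
yel ((380.8382263183594, 205.10293579101562), (24.524293899536133, 33.27072525024414), 30.963754653930664) [[379, 186], [399, 197], [383, 224], [363, 213]]
blu ((366.8290100097656, 197.76724243164062), (117.9686279296875, 76.9885482788086), 30.762718200683594) [[336, 137], [435, 195], [398, 259], [299, 201]]
```

View pics/side9.png

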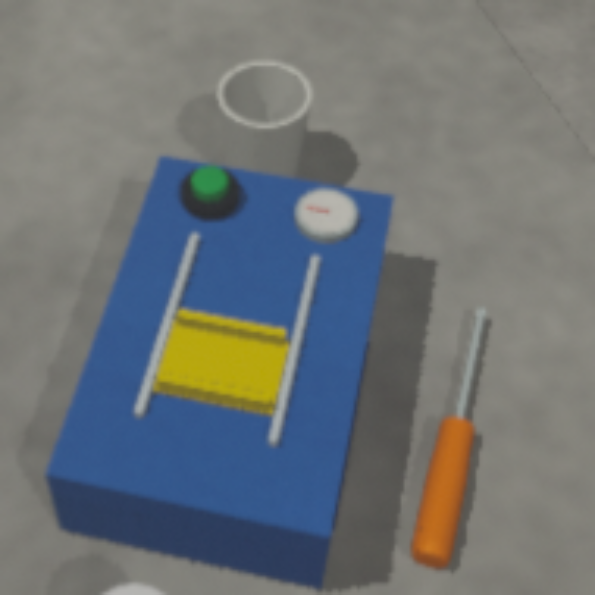

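View pics/top9.png

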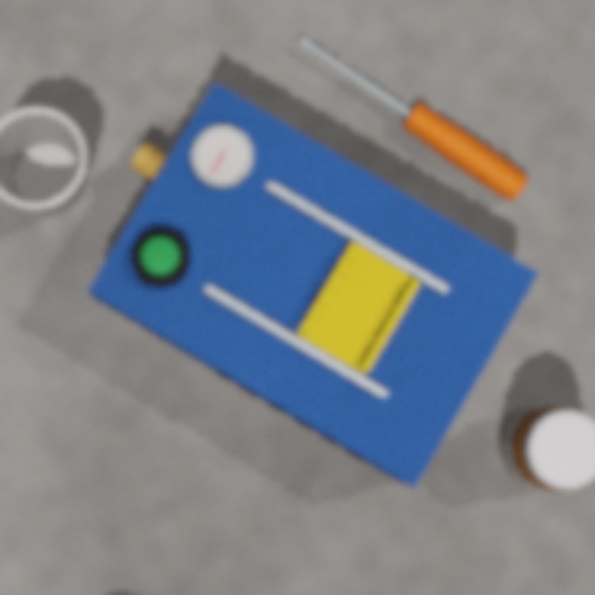

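```bash
python3 -c "
from bench import job,monitor
print(monitor.sense()['clock']);job.hand_in()"
```

```text
29.775
the job is handed in; nothing more can be done
```

I opened the shutter, held the reset key down, shut the shutter again and handed the job in at about 29.8 s, with the arm back at its start pose.

**What the last checks showed**
- **Shutter open:** the push ended on a stop. The picture put the plate's edge at y ≈ −6 mm, where it should be when fully open.
- **Reset key:** it stopped after the expected travel, within about 0.1 mm. I held it there at about 12 N for at least 1.2 s.
- **Shutter shut:** the closing push also ended on a stop. The fingertip travelled 76.1 mm between the two stops, against 76 mm expected (56 mm of stroke plus 20 mm of play between the ribs).
- **Unit:** its outline in the top view is the same to the pixel as before the work.
- **Jar, cup and screwdriver:** by eye they look unmoved. I did not measure them.
- **Green button:** the gripper never went down near it. In the last pictures it looks up.

**What disagreed**
- **First push missed:** the real fingertip sits about 28 mm short of the reported TCP, so my first push passed above the ribs and moved nothing. I found the offset by touching the shutter plate lightly (about 5 N) and used it from then on.
- **Force after stopping:** the force fell back after each guarded stop on the shutter. I confirmed its end positions from the plate's position and the travel, not from the force.

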